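Level the reed plate tuning stage

TASK

The small aluminium stage that carries the reed plate is out of level: turn its two brass foot screws, one after the other, until both bubbles rest wholly between the black lines of their vials. Leave the black lock knob on the third foot as it is, and let go of everything at the end.

Things in the scene. Friction and masses are not known exactly. Their poses are not given: they have to be found in the camera images.
- platform_top (a point): Centre of the top face of the levelling platform: aluminium plate 170 (x) x 200 (y) x 10 mm, top 40 mm above the desk, z its normal (leans about 1 degree at most), any yaw. Feet at (x,y) mm: screw A (-65,80), screw B (65,-80), lock knob (-65,-80). Vial A along y at (-65,0), vial B along x at (0,-80), tops 13 mm up. A 45 x 115 mm block with the clipped reed plate at (35,25), 24 mm high.
- screw_a_grip (a point): Middle of foot screw A: upright round knurled brass knob, 30 mm diameter, 30 mm tall, this point on its axis 37 mm above the plate. Clockwise from above lifts its corner and sends bubble A towards it, 18 mm per rad; anticlockwise away from it. It moves no other bubble, does not rise, stays where left (0.06 N m friction), starts up to 1.4 rad off level, stops 1.7 rad off. Axes as the platform's.
- screw_b_grip (a point): Middle of foot screw B: same brass knob, 30 mm diameter, 30 mm tall, this point on its axis 37 mm above the plate. Clockwise from above lifts its corner and sends bubble B towards it, 18 mm per rad; anticlockwise away from it. It moves no other bubble, does not rise, stays where left, starts up to 1.4 rad off level, stops 1.7 rad off. Axes as the platform's.
- bubble_a_mid (a point): Middle of the white bubble (13 mm long) in green vial A (74 mm long, along platform y). Centred at y = 0 in the platform frame; +y is towards screw A. The vial's two black lines, 2 mm thick, stand at y = +-11.5 mm; the bubble is wholly between them within 4 mm of the middle.
- bubble_b_mid (a point): Middle of the white bubble (13 mm long) in green vial B (74 mm long, along platform x). Centred at x = 0 in the platform frame; +x is towards screw B. The vial's two black lines, 2 mm thick, stand at x = +-11.5 mm; the bubble is wholly between them within 4 mm of the middle.
- lock_knob (a joint): Turn (rad, anticlockwise from above positive, 0 at the start) of the black lock knob, 30 mm diameter, as tall as the brass ones, on the fixed foot between the two vials. Not to be turned; a brush under 0.2 rad is forgiven.

How it is judged:
By the outcome, as a careful person would: the job done as asked, in the order asked, and still so for the second after the job is handed in, with the robot touching nothing.
It also fails if it takes over 38 s, if anything falls off the work surface, if the arm or the gripper's body presses on something with over 40 N, if the wrist force passes 120 N, or if a joint passes its speed limit or range.

ROBOT

A 6-joint arm with a two-finger parallel gripper is mounted at the origin on the work surface. World frame = base frame: x ahead of the robot, y to its left, z up, the work surface at z = 0. Lengths are in m, angles in rad, forces in N, time in s.
With the tool pointing down it reaches from about 0.35 to 0.975 m from the base axis. Payload 4.9 kg.
Tool frame: the origin (TCP) lies at the very end of the fingers, on their centre line; the grasp point (between the pads) lies 19 mm behind it (manip.grasp_offset is the distance from the TCP to the grasp point, in m); z points along the fingers, y is the line along which they close (so a half turn about z gives the same grasp; the last joint's range is limited). The gripper opens to 85 mm and grips with 20 to 120 N. Pads are 22 mm wide; open, the fingers measure 114 mm over their backs; the gripper's body (76 mm by 85 mm) begins 54 mm behind the grasp point. The pads swing forward as they close: fully open they stand 13 mm farther back than shut.
Start: joints at [-1.445, 0.053, 1.613, -0, 1.476, -0.119], TCP at [0.151, -0.606, 0.231] pointing down, gripper open.
Joint ranges: [-3.01, 3.01], [-1.01, 2.22], [0.06, 2.58], [-1.02, 4.17], [0.09, 2.62], [-3.14, 3.14]. Speed limits (rad/s): [2.57, 2.57, 3.14, 3.14, 3.14, 3.14].

INTERFACE

Orientations are given as a unit quaternion [w, x, y, z].
In Python, from plant import manip, eyes, job_done, models gives the robot as it stands.
- The arm moves only by the tool servo_tool, never from a script. Its argument "motion" is one flat list of numbers, 5 for each row, row after row: the opening, from -1 (shut) to 1 (fully open), then the shift along the tool's x, y, z normalised to -1 to 1, where 1 is 120 mm, then the turn about the tool's z normalised to -1 to 1, where 1 is 45 degrees. A call has 1 to 5 rows; each row is the pose to reach, as a shift and turn from the pose commanded when the call began, along the tool's axes at that moment; what a row does not reach only later rows make up. A row lasts 1/8 s, in which the tool goes at most 62.5 mm and 10.7 degrees, less where a joint would pass 70% of its speed; a pose out of reach is approached as far as the arm can. A call with a number of a shift or a turn outside -1 to 1 is refused whole. A call with a gripper value outside its range is refused whole. The fingers move at their own pace and stop on an object; the grip force is fixed at half the most. Time passes only in rows, so rows that repeat a pose let the fingers close. It gives the time, the measured TCP pose, the force, the opening and the grip force at its end, in the units of the state.
- manip.state(): the state, without advancing time (a new reading comes with each control period).
- eyes.grab_frame(name): name is "scene" or "top" or "wrist"; returns (picture, depth): 420x560x3 uint8, red, green, blue; 420x560 float32, m along the optical axis (not along the pixel's ray), 0 where there is no reading.
- eyes.camera_params(name): a dict with "fov_y" (degrees; the focal length in pixels is half the picture's height over the tangent of half this angle, whatever the lens; pixels are square), "cx", "cy" (the principal point, pixels), "pose" (4x4, takes a point from camera to world coordinates); the wrist camera has in their place "T_tool_cam" (4x4, takes a point from camera to tool coordinates, whose origin is the TCP and whose axes are the flange's). Camera axes: x right, y up, looking along -z (the intrinsics and any distortion apply to the point x, -y, -z); pixel columns grow to the right and rows downward; lengths in m; the calibration is good to about 2 mm. A picture is of the moment at which its call begins: read the wrist's pose just before it. camera_params takes no time and is no camera call.
- job_done(): hands the job in; it is judged then, once.
Trained networks look in the newest picture that a camera, given by its name, has taken for a name from the list of things; names that differ only in an ending like _2 or _b are one class to them, and where a whole thing is asked for, a point or a joint stands for the part that bears it (a point fixed in the world has none). Each returns a list of dicts, best first, with "p" (0 to 1); they miss things now and then, are a little off and sometimes report something else, mostly with a low value. They report only what shows in the picture. A call takes as long as a camera call.
- models.regions_of(camera, label): "mask" (420x560 bool, what is visible of it) and "pixel" ([column, row] in pixels, amid what is visible of it).
The state is a dict: "time": time; "joint_pos": joint angles; "joint_vel": joint speeds; "joint_efforts": joint torques, N m; "tool_pos": TCP position; "tool_rot": TCP orientation; "contact_force": force on the tool from outside, world axes, zero at the start; "ft_torque": the same for the moment, N m; "gripper_width": opening from 0.0 (shut) to 1.0 (fully open); "grasp_force": force on a finger pad.
Only numpy, scipy, OpenCV 4.12 (cv2) and the standard library are available. Lean on these libraries where they do the work, as an engineer would, in place of code of your own. Each camera call takes 0.05 s, during which the arm holds its last target. There are 200 camera calls.

## Working session

There is one attempt and no reset: what is moved stays moved. The work goes in short steps, Python scripts to look and compute and a tool call to move; the robot and the scene stay as the last step left them, time stands still between calls to the robot, and variables do not carry over. Pictures are saved under pics/ and viewed, at most 10 in all, crops included, and the job is handed in when it is done.

Besides the shell and the picture viewer there is one more tool, called after ">>>" as a command line: name --argument value ..., lists and objects as JSON in quotes. servo_tool: Moves the arm, as the interface text tells. Its arguments: {"type":"object","properties":{"motion":{"type":"array","items":{"type":"number","minimum":-1,"maximum":1}}},"required":["motion"]}

```bash
ls; mkdir -p pics; cat > h.py <<'E'
import numpy as np, cv2
from plant import manip, eyes, models
def K(p,h=420): 
    f=h/2/np.tan(np.radians(p["fov_y"])/2); return f,p["cx"],p["cy"]
def R(q):
    from scipy.spatial.transform import Rotation as Q
    return Q.from_quat([q[1],q[2],q[3],q[0]]).as_matrix()
def pose(name):
    p=eyes.camera_params(name)
    if "pose" in p: return np.array(p["pose"]),p
    s=manip.state(); T=np.eye(4); T[:3,:3]=R(s["tool_rot"]); T[:3,3]=s["tool_pos"]
    return T@np.array(p["T_tool_cam"]),p
def ray(T,p,c,r):
    f,cx,cy=K(p); d=T[:3,:3]@np.array([(c-cx)/f,-(r-cy)/f,-1]); return T[:3,3],d
def atz(T,p,c,r,z):
    o,d=ray(T,p,c,r); return o+d*(z-o[2])/d[2]
def atdepth(T,p,c,r,D):
    o,d=ray(T,p,c,r); return o+d*D
def save(n,im): cv2.imwrite(f"pics/{n}.png",im[:,:,::-1])
E
python3 - <<'E'
from h import *
for n in ("top","scene"):
    T,p=pose(n); im,d=eyes.grab_frame(n); save(n+"0",im)
    print(n,{k:v for k,v in p.items() if k!="pose"},T.round(3).tolist())
    np.savez(f"pics/{n}0.npz",im=im,d=d)
    for l in ("screw_a_grip","lock_knob","bubble_a_mid"):
        for x in models.regions_of(n,l):
            c,r=x["pixel"]; D=d[int(r),int(c)]
            print(l,round(x["p"],2),np.round(x["pixel"],1),x["mask"].sum(),atdepth(T,p,c,r,D).round(3))
print(eyes.camera_params("wrist")); print(manip.state()["tool_rot"],manip.state()["time"])
E
```

```text
pics
top {'fov_y': 53.75335943313994, 'cx': 287.8025227485993, 'cy': 209.0401010840186} [[0.017, 0.992, -0.127, 0.474], [-1.0, 0.018, 0.003, -0.012], [0.005, 0.127, 0.992, 0.725], [0.0, 0.0, 0.0, 1.0]]
screw_a_grip 0.89 [240.7 189.9] 11785 [0.594 0.066 0.034]
lock_knob 0.57 [239.7 245.4] 347 [0.499 0.058 0.089]
scene {'fov_y': 54.697270551983685, 'cx': 278.99793899899896, 'cy': 213.7210565474125} [[0.712, -0.453, 0.536, 0.908], [0.702, 0.448, -0.554, -0.372], [0.011, 0.771, 0.637, 0.513], [0.0, 0.0, 0.0, 1.0]]
lock_knob 0.53 [282.  190.1] 357 [0.508 0.048 0.089]
{'fov_y': 67.1417562537498, 'cx': 279.4909821803912, 'cy': 207.82196997999134, 'T_tool_cam': array([[-1.21366304e-03,  9.61088196e-01,  2.76239040e-01,
         7.04817199e-02],
       [ 9.99999188e-01,  1.05898782e-03,  7.09100946e-04,
         1.01509540e-03],
       [ 3.88974771e-04,  2.76239677e-01, -9.61088700e-01,
        -1.42933801e-01],
       [ 0.00000000e+00,  0.00000000e+00,  0.00000000e+00,
         1.00000000e+00]])}
[-1.43509765e-04  9.92520803e-01  1.22075528e-01  6.69528002e-06] 0.4
```

View pics/top0.png

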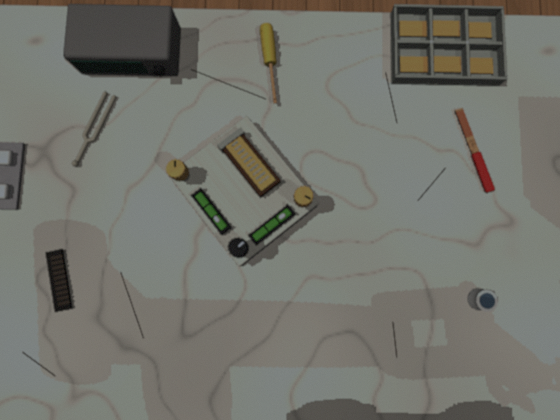

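View pics/scene0.png

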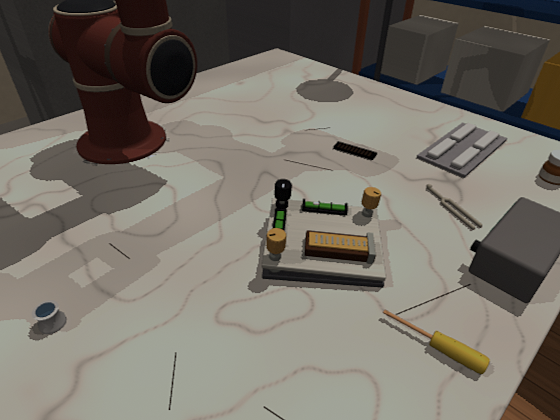

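The top view shows screw A at (177,169), screw B at (303,196), and the lock knob at (239,247). Bubble A is at about (218,216), off towards the lock knob. Bubble B is at about (282,213), off towards screw B.

```bash
cat >> h.py <<'E'
def cloud(T,p,d):
    f,cx,cy=K(p); v,u=np.mgrid[:420,:560]
    P=np.stack([(u-cx)/f*d,-(v-cy)/f*d,-d],-1); return P@T[:3,:3].T+T[:3,3]
def bubbles(im,T,p,L,B,A):
    """positions of bubble along vials, platform from foot points (xy)"""
    ex=(B-L)/np.linalg.norm(B-L); ey=np.array([-ex[1],ex[0]])
    C=(A+B)/2
    out={}
    for n,(o,e) in {"A":(C-.065*ex,ey),"B":(C-.080*ey,ex)}.items():
        f,cx,cy=K(p); row=[]
        for t in np.arange(-.036,.0361,.0005):
            w=np.append(o+t*e,.051); c=T[:3,:3].T@(w-T[:3,3]); u=cx+f*c[0]/-c[2]; v=cy-f*c[1]/-c[2]
            px=cv2.getRectSubPix(im,(3,3),(float(u),float(v))).reshape(-1,3).mean(0) if 1<u<558 and 1<v<418 else np.zeros(3)
            row.append(px)
        out[n]=np.array(row)
    return out
def report(b):
    t=np.arange(-.036,.0361,.0005)*1000
    for n,r in b.items():
        red=r[:,0]; print(n,"red every 2mm:",list(zip(t[::4].astype(int).tolist(),red[::4].astype(int).tolist())))
E
python3 - <<'E'
from h import *
z=np.load("pics/top0.npz"); im,d=z["im"],z["d"]; T,p=pose("top"); P=cloud(T,p,d)
pts={}
for n,(c,r) in {"A":(177,169),"B":(303,196),"L":(239,247)}.items():
    w=P[r-16:r+17,c-16:c+17].reshape(-1,3); q=w[w[:,2]>.084]; pts[n]=(q[:,:2].max(0)+q[:,:2].min(0))/2
    print(n,len(q),q.mean(0).round(4),pts[n].round(4),np.ptp(q,0).round(3),q[:,2].max())
A,B,L=pts["A"],pts["B"],pts["L"]
print(np.linalg.norm(A-L),np.linalg.norm(B-L),np.degrees(np.arctan2(*(B-L)[::-1])),np.degrees(np.arctan2(*(A-L)[::-1])))
report(bubbles(im,T,p,L,B,A))
E
```

```text
A 223 [0.6151 0.1616 0.0968] [0.553  0.0833] [0.157 0.191 0.641] 0.7252495761399462
B 284 [ 0.5763 -0.0371  0.0962] [ 0.5338 -0.0321] [0.119 0.039 0.641] 0.7252495761399462
L 315 [0.4953 0.0617 0.0942] [0.4921 0.0326] [0.035 0.09  0.641] 0.7252495761399462
0.07919316753582588 0.07699260874629146 -57.22719898600695 39.78151799967872
A red every 2mm: [(-36, 120), (-33, 100), (-31, 65), (-29, 36), (-27, 24), (-25, 24), (-23, 26), (-21, 27), (-19, 27), (-17, 27), (-15, 27), (-13, 28), (-11, 28), (-9, 28), (-7, 26), (-5, 27), (-3, 40), (-1, 69), (0, 100), (2, 116), (4, 119), (6, 118), (8, 116), (10, 103), (12, 77), (14, 48), (16, 27), (18, 22), (20, 28), (22, 41), (24, 51), (26, 55), (28, 56), (30, 56), (32, 59), (34, 69), (36, 91)]
B red every 2mm: [(-36, 125), (-33, 124), (-31, 125), (-29, 125), (-27, 125), (-25, 125), (-23, 125), (-21, 125), (-19, 125), (-17, 125), (-15, 125), (-13, 125), (-11, 125), (-9, 124), (-7, 125), (-5, 125), (-3, 124), (-1, 124), (0, 124), (2, 124), (4, 125), (6, 125), (8, 125), (10, 124), (12, 125), (14, 125), (16, 124), (18, 124), (20, 125), (22, 125), (24, 125), (26, 125), (28, 125), (30, 125), (32, 124), (34, 125), (36, 125)]
```

```bash
python3 - <<'E'
from h import *
z=np.load("pics/top0.npz"); im,d=z["im"],z["d"]; T,p=pose("top"); P=cloud(T,p,d)
pts={}
for n,(c,r) in {"A":(177,169),"B":(303,196),"L":(239,247)}.items():
    w=P[r-16:r+17,c-16:c+17].reshape(-1,3); q=w[(w[:,2]>.086)&(w[:,2]<.12)]; pts[n]=(q[:,:2].max(0)+q[:,:2].min(0))/2
    print(n,len(q),q.mean(0).round(4),pts[n].round(4),np.ptp(q,0).round(3),q[:,2].max())
A,B,L=pts["A"],pts["B"],pts["L"]
print(np.linalg.norm(A-L),np.linalg.norm(B-L),np.degrees(np.arctan2(*(B-L)[::-1])),np.degrees(np.arctan2(*(A-L)[::-1])))
report(bubbles(im,T,p,L,B,A))
s=manip.state(); Rt=R(s["tool_rot"]); print(Rt.round(3)); print("A in tool shift from above (z=.077 grasp -> tcp .058):",(Rt.T@(np.append(A,.06)-s["tool_pos"])).round(4))
E
```

```text
A 47 [0.6144 0.1629 0.0867] [0.6174 0.164 ] [0.024 0.026 0.002] 0.08830160462749292
B 230 [ 0.5775 -0.038   0.0876] [ 0.5781 -0.0377] [0.03  0.028 0.004] 0.09041787902994602
L 309 [0.4955 0.0623 0.0903] [0.4953 0.0625] [0.029 0.03  0.007] 0.09338659497495772
0.1587894047517341 0.12996141008232517 -50.41622628585115 39.75824419424496
A red every 2mm: [(-36, 42), (-33, 52), (-31, 55), (-29, 56), (-27, 56), (-25, 59), (-23, 73), (-21, 97), (-19, 116), (-17, 122), (-15, 122), (-13, 114), (-11, 87), (-9, 63), (-7, 55), (-5, 55), (-3, 55), (-1, 55), (0, 56), (2, 56), (4, 56), (6, 54), (8, 49), (10, 42), (12, 43), (14, 51), (16, 55), (18, 55), (20, 55), (22, 55), (24, 55), (26, 56), (28, 56), (30, 55), (32, 53), (34, 43), (36, 31)]
B red every 2mm: [(-36, 38), (-33, 50), (-31, 54), (-29, 54), (-27, 53), (-25, 53), (-23, 54), (-21, 54), (-19, 54), (-17, 54), (-15, 53), (-13, 47), (-11, 40), (-9, 41), (-7, 49), (-5, 53), (-3, 54), (-1, 54), (0, 53), (2, 53), (4, 53), (6, 53), (8, 51), (10, 43), (12, 41), (14, 60), (16, 90), (18, 114), (20, 122), (22, 123), (24, 117), (26, 100), (28, 73), (30, 57), (32, 52), (34, 47), (36, 36)]
[[ 0.97   0.242 -0.   ]
 [ 0.242 -0.97   0.   ]
 [ 0.    -0.    -1.   ]]
A in tool shift from above (z=.077 grasp -> tcp .058): [ 0.6387 -0.6344  0.1713]
```

Screw A needs about 0.92 rad clockwise, since bubble A is at -16.7 mm. Screw B needs about 1.18 rad anticlockwise, since bubble B is at +21.3 mm. I'm moving above screw A now.

>>> servo_tool --motion '[1, 1, -1, 0, 0, 1, 1, -1, 0, 0, 1, 1, -1, 0, 0]'

```text
time: 0.78
tool_pos: [0.2397, -0.4589, 0.2313]
tool_rot: [-0.0, 0.992, 0.122, 0.0]
contact_force: [0.2, -0.7, 0.2]
gripper_width: 1.0
grasp_force: 0.0
```

>>> servo_tool --motion '[1, 1, -1, 0, 0, 1, 1, -1, 0, 0, 1, 1, -1, 0, 0]'

```text
time: 1.15
tool_pos: [0.327, -0.3133, 0.2315]
tool_rot: [0.0, 0.992, 0.123, 0.0]
contact_force: [0.5, -0.4, 0.2]
gripper_width: 1.0
grasp_force: 0.0
```

>>> servo_tool --motion '[1, 1, -1, 0, 0, 1, 1, -1, 0, 0, 1, 1, -1, 0, 0]'

```text
time: 1.52
tool_pos: [0.4144, -0.1677, 0.2317]
tool_rot: [0.0, 0.992, 0.123, 0.001]
contact_force: [0.6, -0.1, 0.9]
gripper_width: 1.0
grasp_force: 0.0
```

>>> servo_tool --motion '[1, 1, -1, 0, 0, 1, 1, -1, 0, 0, 1, 1, -1, 0, 0]'

```text
time: 1.9
tool_pos: [0.5017, -0.022, 0.2316]
tool_rot: [0.0, 0.992, 0.123, 0.0]
contact_force: [0.8, -0.6, -0.4]
gripper_width: 1.003
grasp_force: 0.0
```

>>> servo_tool --motion '[1, 1, -1, 0, 0, 1, 1, -1, 0, 0, 1, 1, -1, 0, 0]'

```text
time: 2.28
tool_pos: [0.589, 0.1236, 0.2313]
tool_rot: [-0.0, 0.992, 0.123, 0.0]
contact_force: [-0.2, -0.4, 0.4]
gripper_width: 0.998
grasp_force: 0.0
```

>>> servo_tool --motion '[1, 0.32, -0.28, 0.5, 0, 1, 0.32, -0.28, 0.5, 0, 1, 0.32, -0.28, 0.5, 0]'

```text
time: 2.65
tool_pos: [0.6165, 0.1631, 0.1699]
tool_rot: [0.0, 0.992, 0.122, -0.001]
contact_force: [-0.7, -0.9, 0.4]
gripper_width: 1.003
grasp_force: 0.0
```

```bash
cat >> h.py <<'E'
def knob(c,name="wrist",im=None,d=None,rad=.028):
    T,p=pose(name)
    if im is None: im,d=eyes.grab_frame(name)
    P=cloud(T,p,d).reshape(-1,3); ok=(d.ravel()>.03)&(np.hypot(P[:,0]-c[0],P[:,1]-c[1])<rad)&(P[:,2]>.083)&(P[:,2]<.105)
    q=P[ok]
    if len(q)<10: return None,im
    (x,y),r=cv2.minEnclosingCircle(q[q[:,2]>np.median(q[:,2])-.003][:,:2].astype(np.float32))
    return (np.array([x,y]),r,len(q),np.median(q[:,2])),im
E
python3 - <<'E'
from h import *
r,im=knob((.615,.163)); save("w1",im); print(r)
s=manip.state(); print(s["tool_pos"],s["joint_pos"]); Rt=R(s["tool_rot"])
if r: print(Rt.T@(np.append(r[0],.061)-s["tool_pos"]))
E
```

```text
(array([0.62202269, 0.16477753]), 0.01575799100100994, 1202, np.float64(0.08548595782865824))
[0.61725392 0.16264568 0.1717049 ] [ 1.41325522e-01  1.25672874e-01  1.63627631e+00 -4.35506204e-04
  1.37980624e+00  1.46748258e+00]
[ 0.00516601 -0.00095815  0.11070346]
```

View pics/w1.png

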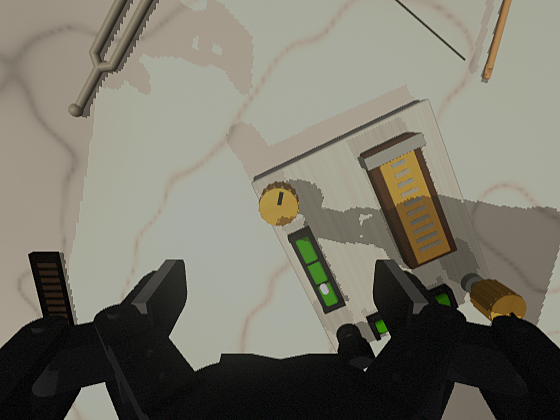

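The wrist view shows screw A at (279,203) and bubble A at (323,288), towards the lock. I'll shift 4 mm, descend and grip.

>>> servo_tool --motion '[1, 0.035, 0, 0.5, 0, 1, 0.035, 0, 0.94, 0, 1, 0.035, 0, 0.94, 0]'

```text
time: 3.08
tool_pos: [0.6182, 0.1625, 0.0553]
tool_rot: [0.0, 0.993, 0.121, -0.004]
contact_force: [-0.5, -0.3, -1.3]
gripper_width: 0.999
grasp_force: 0.0
```

>>> servo_tool --motion '[-1, 0, 0, 0, 0, -1, 0, 0, 0, 0, -1, 0, 0, 0, 0, -1, 0, 0, 0, 0, -1, 0, 0, 0, 0]'

```text
time: 3.7
tool_pos: [0.623, 0.1647, 0.0604]
tool_rot: [-0.0, 0.992, 0.122, 0.002]
contact_force: [1.9, 3.1, 5.4]
gripper_width: 0.334
grasp_force: 59.2
```

Gripped, at about 28–30 mm opening. Now I turn clockwise about 45°, then about 8°.

>>> servo_tool --motion '[-1, 0, 0, 0, 0.22, -1, 0, 0, 0, 0.44, -1, 0, 0, 0, 0.66, -1, 0, 0, 0, 0.88, -1, 0, 0, 0, 1]'

```text
time: 4.32
tool_pos: [0.6229, 0.1632, 0.0614]
tool_rot: [0.001, 0.963, -0.268, 0.002]
contact_force: [1.2, 0.3, 11.6]
gripper_width: 0.332
grasp_force: 61.6
```

>>> servo_tool --motion '[-1, 0, 0, 0, 0.18, -1, 0, 0, 0, 0.18, -1, 0, 0, 0, 0.18]'

```text
time: 4.7
tool_pos: [0.6225, 0.1637, 0.0606]
tool_rot: [0.0, 0.943, -0.334, 0.001]
contact_force: [0.1, 0.4, 7.3]
gripper_width: 0.332
grasp_force: 63.1
```

```bash
cat >> h.py <<'E'
A0,B0,L0=np.array([.6187,.1644]),np.array([.5781,-.0377]),np.array([.4953,.0625])
def look(n):
    im,d=eyes.grab_frame("top"); T,p=pose("top"); report(bubbles(im,T,p,L0,B0,A0)); save(n,im)
    x,y=150,130; cv2.imwrite(f"pics/{n}c.png",cv2.resize(im[y:y+150,x:x+200,::-1],None,fx=4,fy=4,interpolation=cv2.INTER_CUBIC))
E
python3 -c "
from h import *
look('t2'); print(manip.state()['joint_pos'],manip.state()['ft_torque'])"
```

```text
A red every 2mm: [(-36, 60), (-33, 71), (-31, 74), (-29, 74), (-27, 74), (-25, 74), (-23, 74), (-21, 74), (-19, 74), (-17, 73), (-15, 70), (-13, 59), (-11, 55), (-9, 68), (-7, 95), (-5, 130), (-3, 155), (-1, 162), (0, 162), (2, 153), (4, 125), (6, 91), (8, 65), (10, 53), (12, 59), (14, 69), (16, 73), (18, 73), (20, 73), (22, 73), (24, 73), (26, 74), (28, 73), (30, 72), (32, 66), (34, 50), (36, 40)]
B red every 2mm: [(-36, 32), (-33, 40), (-31, 44), (-29, 44), (-27, 44), (-25, 44), (-23, 45), (-21, 44), (-19, 44), (-17, 44), (-15, 44), (-13, 40), (-11, 36), (-9, 37), (-7, 43), (-5, 45), (-3, 45), (-1, 44), (0, 46), (2, 53), (4, 61), (6, 69), (8, 68), (10, 57), (12, 55), (14, 81), (16, 120), (18, 149), (20, 161), (22, 164), (24, 155), (26, 130), (28, 98), (30, 76), (32, 69), (34, 61), (36, 47)]
[ 1.42499091e-01  2.50414947e-01  1.69278887e+00 -1.99095597e-03
  1.19676599e+00  2.39530232e+00] [-0.77151274  0.42931791 -0.02184266]
```

View pics/t2c.png

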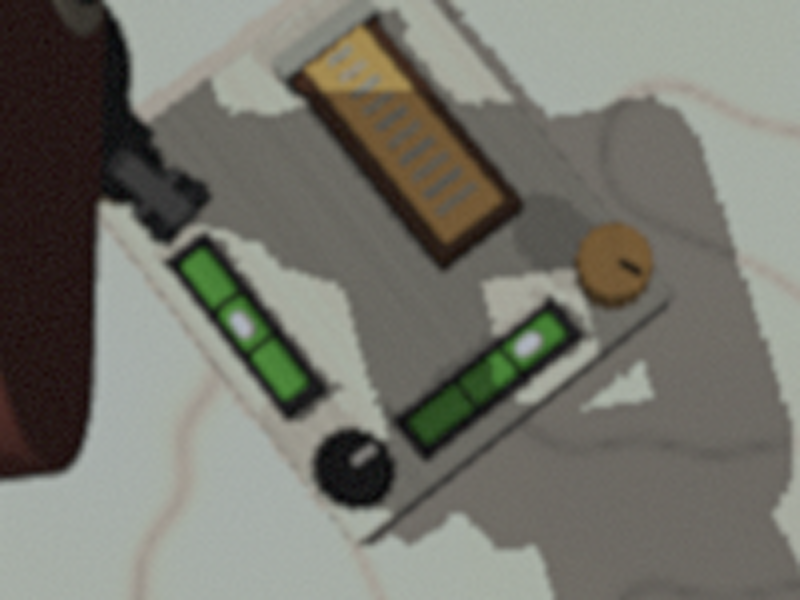

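Bubble A is now at (240,323) in the crop, centred between its lines at 0 ± 0.5 mm. Bubble B at (527,343) is still off. I'll release, lift and go to B.

>>> servo_tool --motion '[1, 0, 0, 0, 0, 1, 0, 0, 0, 0, 1, 0, 0, 0, 0, 1, 0, 0, 0, 0, 1, 0, 0, 0, 0]'

```text
time: 5.38
tool_pos: [0.6212, 0.1641, 0.0583]
tool_rot: [0.0, 0.942, -0.334, -0.0]
contact_force: [-0.1, -0.0, 0.6]
gripper_width: 0.997
grasp_force: 0.0
```

>>> servo_tool --motion '[1, 0, 0, -0.92, 0, 1, 0, 0, -0.92, 0, 1, 0, 0, -0.92, 0]'

```text
time: 5.75
tool_pos: [0.6248, 0.1647, 0.1756]
tool_rot: [-0.003, 0.942, -0.334, 0.005]
contact_force: [-0.8, -0.8, 0.7]
gripper_width: 0.998
grasp_force: 0.0
```

```bash
python3 -c "
from h import *
s=manip.state(); Rt=R(s['tool_rot']); print(s['tool_pos'],Rt.round(3),s['gripper_width'],Rt.T@(np.array([.5805,-.038,.17])-s['tool_pos']))"
```

```text
[0.62475338 0.16465595 0.17560045] [[ 0.776 -0.63   0.011]
 [-0.63  -0.776  0.002]
 [ 0.008 -0.008 -1.   ]] 0.9979307697995468 [0.09332999 0.18527201 0.00479097]
```

>>> servo_tool --motion '[1, 0.4, 0.76, 0, 0, 1, 0.4, 0.76, 0, 0]'

```text
time: 6.0
tool_pos: [0.6, 0.0616, 0.1676]
tool_rot: [0.0, 0.942, -0.334, -0.001]
contact_force: [0.7, -0.0, -0.6]
gripper_width: 1.005
grasp_force: 0.0
```

>>> servo_tool --motion '[1, 0.2, 0.38, 0, -0.23, 1, 0.4, 0.76, 0, -0.46, 1, 0.4, 0.76, 0, -0.7, 1, 0.4, 0.76, 0, -0.9, 1, 0.4, 0.76, 0, -1]'

```text
time: 6.62
tool_pos: [0.5801, -0.0382, 0.1674]
tool_rot: [-0.0, 0.999, 0.053, -0.001]
contact_force: [0.5, 0.2, -0.5]
gripper_width: 1.0
grasp_force: 0.0
```

>>> servo_tool --motion '[1, 0, 0, 0, -0.23, 1, 0, 0, 0, -0.46, 1, 0, 0, 0, -0.53, 1, 0, 0, 0, -0.53]'

```text
time: 7.12
tool_pos: [0.5802, -0.0379, 0.1676]
tool_rot: [-0.0, 0.967, 0.257, -0.001]
contact_force: [-0.2, -0.6, -0.2]
gripper_width: 0.999
grasp_force: 0.0
```

```bash
python3 - <<'E'
from h import *
r,im=knob((.58,-.038)); save("w2",im); print(r)
s=manip.state(); print(s["tool_pos"],s["joint_pos"]); Rt=R(s["tool_rot"])
print(Rt.round(3))
if r: print(Rt.T@(np.append(r[0],.058)-s["tool_pos"]))
E
```

```text
(array([ 0.5825063 , -0.03888318]), 0.015688661485910416, 1265, np.float64(0.08751560574381823))
[ 0.58035272 -0.03791553  0.16780482] [-1.93174950e-01 -1.47810944e-03  1.77596490e+00  1.22654993e-05
  1.36877174e+00  8.58948970e-01]
[[ 0.868  0.496 -0.002]
 [ 0.496 -0.868  0.   ]
 [-0.001 -0.001 -1.   ]]
[0.00152829 0.00202845 0.10980083]
```

View pics/w2.png

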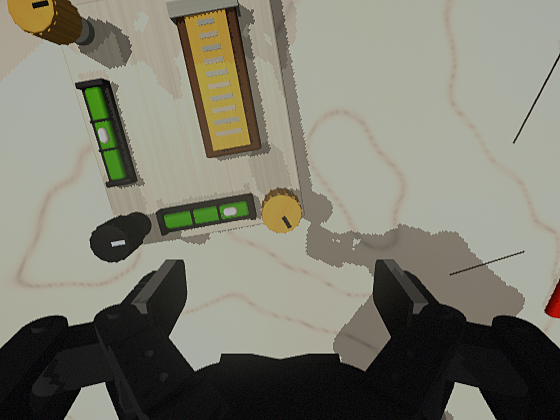

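Screw B is at (281,212) and bubble B at (230,211), off towards the screw. Bubble A is still centred. I'll descend and grip.

>>> servo_tool --motion '[1, 0.015, 0.015, 0.5, 0, 1, 0.015, 0.015, 0.92, 0, 1, 0.015, 0.015, 0.92, 0]'

```text
time: 7.55
tool_pos: [0.5789, -0.0378, 0.0531]
tool_rot: [-0.002, 0.966, 0.257, -0.005]
contact_force: [0.0, 0.4, -0.9]
gripper_width: 0.996
grasp_force: 0.0
```

>>> servo_tool --motion '[-1, 0, 0, 0, 0, -1, 0, 0, 0, 0, -1, 0, 0, 0, 0, -1, 0, 0, 0, 0, -1, 0, 0, 0, 0]'

```text
time: 8.18
tool_pos: [0.5842, -0.038, 0.0603]
tool_rot: [-0.0, 0.966, 0.257, 0.001]
contact_force: [0.2, 2.8, 5.7]
gripper_width: 0.327
grasp_force: 58.8
```

>>> servo_tool --motion '[-1, 0, 0, 0, -0.22, -1, 0, 0, 0, -0.44, -1, 0, 0, 0, -0.66, -1, 0, 0, 0, -0.88, -1, 0, 0, 0, -1]'

```text
time: 8.8
tool_pos: [0.5828, -0.0372, 0.06]
tool_rot: [-0.002, 0.794, 0.608, 0.0]
contact_force: [-4.6, 5.9, 8.0]
gripper_width: 0.33
grasp_force: 64.3
```

>>> servo_tool --motion '[-1, 0, 0, 0, -0.22, -1, 0, 0, 0, -0.4, -1, 0, 0, 0, -0.5, -1, 0, 0, 0, -0.5]'

```text
time: 9.3
tool_pos: [0.5822, -0.0377, 0.0592]
tool_rot: [-0.002, 0.66, 0.751, -0.001]
contact_force: [-4.3, 3.6, 7.1]
gripper_width: 0.335
grasp_force: 62.5
```

```bash
python3 -c "
from h import *
look('t3')"
```

```text
A red every 2mm: [(-36, 89), (-33, 84), (-31, 81), (-29, 80), (-27, 80), (-25, 81), (-23, 81), (-21, 81), (-19, 81), (-17, 81), (-15, 76), (-13, 65), (-11, 60), (-9, 75), (-7, 105), (-5, 143), (-3, 170), (-1, 178), (0, 177), (2, 168), (4, 137), (6, 100), (8, 71), (10, 57), (12, 63), (14, 72), (16, 74), (18, 73), (20, 73), (22, 73), (24, 73), (26, 73), (28, 73), (30, 72), (32, 67), (34, 52), (36, 39)]
B red every 2mm: [(-36, 98), (-33, 99), (-31, 100), (-29, 100), (-27, 100), (-25, 100), (-23, 99), (-21, 98), (-19, 98), (-17, 97), (-15, 97), (-13, 96), (-11, 96), (-9, 95), (-7, 94), (-5, 99), (-3, 119), (-1, 149), (0, 169), (2, 175), (4, 164), (6, 129), (8, 91), (10, 65), (12, 56), (14, 65), (16, 75), (18, 76), (20, 76), (22, 76), (24, 76), (26, 76), (28, 76), (30, 77), (32, 76), (34, 68), (36, 53)]
```

View pics/t3c.png

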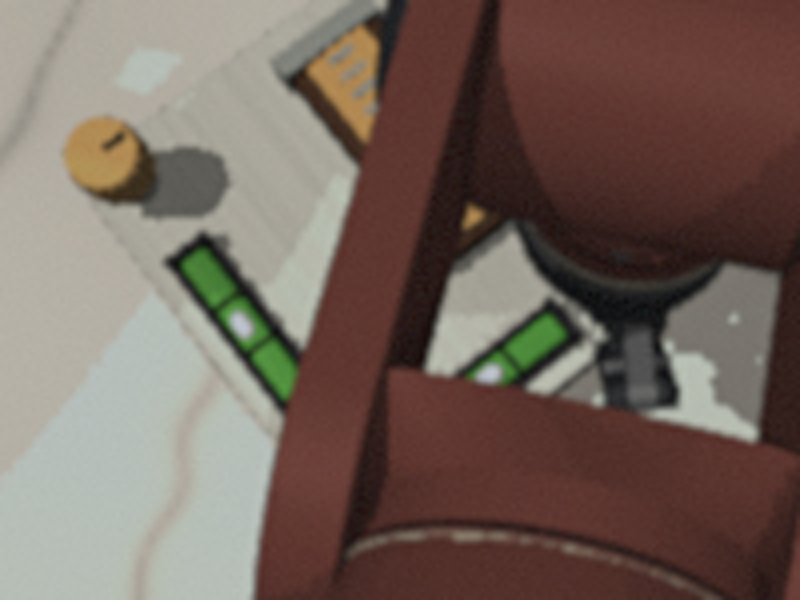

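Bubble B's visible edge sits about 5 mm short of its line, the same as bubble A, so it is centred. I'll release, lift, and check unobstructed.

>>> servo_tool --motion '[1, 0, 0, 0, 0, 1, 0, 0, 0, 0, 1, 0, 0, 0, 0, 1, 0, 0, 0, 0, 1, 0, 0, 0, 0]'

```text
time: 9.98
tool_pos: [0.5834, -0.0388, 0.0585]
tool_rot: [0.0, 0.661, 0.751, -0.0]
contact_force: [-1.3, 0.2, 0.1]
gripper_width: 1.0
grasp_force: 0.0
```

>>> servo_tool --motion '[1, 0, 0, -1, 0, 1, 0, 0, -1, 0, 1, 0, 0, -1, 0, 1, 0, 0, -1, 0]'

```text
time: 10.48
tool_pos: [0.5832, -0.0387, 0.1783]
tool_rot: [-0.0, 0.661, 0.751, -0.0]
contact_force: [-0.1, 0.9, -0.5]
gripper_width: 1.0
grasp_force: 0.0
```

>>> servo_tool --motion '[1, -1, 0, -0.5, 0, 1, -1, 0, -0.5, 0, 1, -1, 0, -0.5, 0, 1, -1, 0, -0.5, 0]'

```text
time: 10.98
tool_pos: [0.5978, -0.1576, 0.2363]
tool_rot: [-0.002, 0.661, 0.75, -0.0]
contact_force: [0.0, -0.1, -0.4]
gripper_width: 1.002
grasp_force: 0.0
```

>>> servo_tool --motion '[1, -1, 0, 0, 0, 1, -1, 0, 0, 0, 1, -1, 0, 0, 0, 1, -1, 0, 0, 0]'

```text
time: 11.48
tool_pos: [0.6132, -0.2748, 0.2363]
tool_rot: [-0.002, 0.66, 0.751, 0.0]
contact_force: [0.3, -0.2, -0.3]
gripper_width: 1.0
grasp_force: 0.0
```

```bash
python3 -c "
from h import *
look('t4')"
```

```text
A red every 2mm: [(-36, 45), (-33, 53), (-31, 55), (-29, 55), (-27, 55), (-25, 55), (-23, 55), (-21, 55), (-19, 55), (-17, 55), (-15, 52), (-13, 43), (-11, 38), (-9, 46), (-7, 63), (-5, 87), (-3, 109), (-1, 118), (0, 119), (2, 113), (4, 91), (6, 64), (8, 44), (10, 36), (12, 41), (14, 47), (16, 49), (18, 50), (20, 50), (22, 50), (24, 50), (26, 50), (28, 49), (30, 50), (32, 45), (34, 34), (36, 25)]
B red every 2mm: [(-36, 36), (-33, 48), (-31, 53), (-29, 53), (-27, 53), (-25, 54), (-23, 53), (-21, 53), (-19, 53), (-17, 53), (-15, 53), (-13, 48), (-11, 40), (-9, 42), (-7, 56), (-5, 79), (-3, 105), (-1, 119), (0, 122), (2, 120), (4, 111), (6, 86), (8, 60), (10, 43), (12, 38), (14, 45), (16, 50), (18, 52), (20, 52), (22, 52), (24, 52), (26, 52), (28, 51), (30, 52), (32, 51), (34, 46), (36, 35)]
```

View pics/t4c.png

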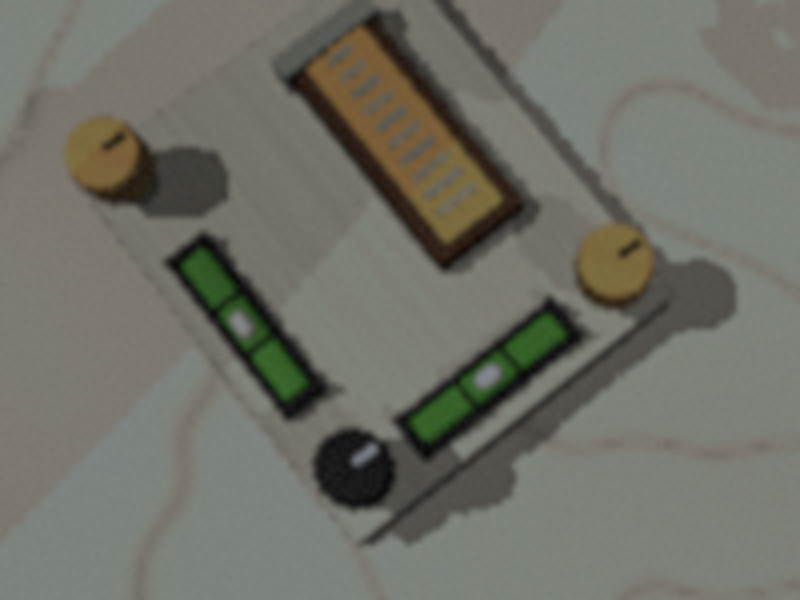

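Both bubbles, A at (240,323) and B at (488,376), sit centred between their lines. The lock knob is unmoved and the gripper is clear.

```bash
python3 -c "
from plant import job_done; print(job_done())"
```

```text
the job is handed in; nothing more can be done
None
```

The stage is level and the job is handed in: I turned screw A, then screw B, and both bubbles rest centred between their lines; the lock knob was left alone, and the gripper was open and clear after about 11.5 s.

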